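Set the draining stick and hold the bowl for pour glazing

TASK

Get the wide footed bowl ready for pour glazing: first lay the loose wooden stick across the basin, resting on the near and far rims with both ends overhanging, parallel to the stick already there and about 80 mm from it centre to centre, so that the pair can take the bowl to drain afterwards. Then pick the bowl off the ware board by its foot and hold it, still mouth down, over the middle of the two sticks with the centre of its mouth about 100 mm above them, tipped about 30 degrees in line with the sticks, the foot leaning back to the robot's side so that its flank is turned up to your colleague's jug across the basin. Finish while still holding the bowl steady there, do not put it down, and leave the other pots, the jug and the stick already laid where they are.

Things in the scene. Friction and masses are not known exactly. Their poses are not given: they have to be found in the camera images.
- basin: Grey plastic glazing tub standing fixed on the table, open at the top, 250 x 300 mm over its 10 mm wide rim flange (x by y; the tub below the rim is 230 x 280 mm with 6 mm walls), rim 95 mm high. Origin: centre of its underside, at table height. x points from its near side (the robot's) to its far side, y to the left along its longer side, z up. Its yaw varies a little.
- stick_laid: Square wooden stick 320 x 18 x 18 mm already lying loose across the basin from the near rim to the far rim, to the left or right of the basin's middle or near it. Origin: centre of its underside (on the rim, 95 mm above the table); x along its length, away from the robot, z up.
- stick_laid_mid (a point): Centre of the stick already laid: mid length, 9 mm above its underside.
- stick_loose: The loose stick, the same 320 x 18 x 18 mm, about 75 g (varies), lying on the table between the basin and the ware board. Origin: centre of its underside; x along its length (roughly away from the robot), z up.
- stick_loose_mid (a point): Centre of the loose stick: mid length, 9 mm above its underside.
- bowl: Wide bisque bowl, mouth down on the ware board, the widest of the three pots there and the only one with a tall foot; about 300 g (varies). Mouth 120 mm wide at z = 0; the outside narrows to 102 mm at z = 42, 74 at z = 58 and 54 at z = 62 mm; from there to z = 82 mm its foot, a round stub 52 mm wide. Origin: centre of the mouth; z from mouth to foot (up as it stands). Its yaw means nothing.
- bowl_foot (a point): Centre of the top of the bowl's foot, 82 mm from the mouth.
- ware_board: Plywood board, fixed, 420 x 160 x 18 mm (x by y by z) with three pots in a row along it, in any order, about 125 mm apart. Origin: centre of its underside, on the table.
- small_bowl: Small bisque bowl standing mouth down on the ware board, 88 mm in diameter, 55 mm high with a low 36 mm foot. Leave it alone. Origin: centre of its mouth.
- tumbler: Bisque tumbler standing mouth down on the ware board, 72 mm in diameter, 90 mm high. Leave it alone. Origin: centre of its mouth.
- jug: White plastic measuring jug, 104 mm in diameter and 150 mm high, handle on its far side, standing on the table beyond the basin's far side, where the colleague will pour from. Leave it alone. Origin: centre of its underside.
- brush_pot: Stoneware pot of brushes, 80 mm in diameter, 100 mm high (brushes to about 180 mm), on the table beyond the work. Leave it alone. Origin: centre of its underside.
Mind the look-alikes: they are no part of the job. Leave any yellow look-alike of the bowl alone.

How it is judged:
By the outcome, as a careful person would: the job done as asked, in the order asked, and still so for the second after the job is handed in, while the arm keeps its last pose, push and grip.
It also fails if it takes over 54 s, if anything falls off the work surface, if the arm or the gripper's body presses on something with over 40 N, if the wrist force passes 120 N, or if a joint passes its speed limit or range.

ROBOT

A 6-joint arm with a two-finger parallel gripper is mounted at the origin on the work surface. World frame = base frame: x ahead of the robot, y to its left, z up, the work surface at z = 0. Lengths are in m, angles in rad, forces in N, time in s.
With the tool pointing down it reaches from about 0.375 to 0.9 m from the base axis. Payload 3.1 kg.
Tool frame: the origin (TCP) lies midway between the tips of the shut fingers; the grasp point (between the pads) lies 19 mm behind it; z points along the fingers, y is the line along which they close (so a half turn about z gives the same grasp; the last joint's range is limited). The gripper opens to 85 mm and grips with 20 to 120 N. Pads are 22 mm wide; open, the fingers measure 114 mm over their backs; the gripper's body (76 mm by 85 mm) begins 54 mm behind the grasp point. The pads swing forward as they close: fully open they stand 13 mm farther back than shut.
Start: joints at [-1.504, 0.527, 1.433, -0, 1.181, -0.178], TCP at [0.152, -0.606, 0.199] pointing down, gripper open.
Joint ranges: [-3.08, 3.08], [-0.75, 2.2], [0.22, 2.44], [-1.43, 4.57], [0, 2.65], [-2.85, 2.85]. Speed limits (rad/s): [2.79, 2.79, 3.14, 3.14, 3.14, 3.14].

INTERFACE

Orientations are given as a unit quaternion [x, y, z, w].
In Python, from station import manip gives the robot as it stands.
- The arm moves only by the tool step_arm, never from a script. Its argument "targets" is text: rows parted by semicolons, each of 4 numbers parted by spaces: the shift along the tool's x, y, z in mm, then the turn about the tool's z in degrees. A call has 1 to 12 rows; each row is the pose to reach, as a shift and turn from the pose commanded when the call began, along the tool's axes at that moment; what a row does not reach only later rows make up. A row lasts 1/10 s, in which the tool goes at most 50 mm and 8.59 degrees, less where a joint would pass 70% of its speed; a pose out of reach is approached as far as the arm can. A call with a gripper value outside its range is refused whole. "gripper" is the closure, from 0 (fully open) to 1 (shut), set as the call begins (left out, the last holds). The fingers move at their own pace and stop on an object; "squeeze" is the grip in N (left out, the last holds). Time passes only in rows, so rows that repeat a pose let the fingers close. It gives the time, the measured TCP pose, the force, the opening and the grip force at its end, in the units of the state.
- manip.sense(): the state, without advancing time (a new reading comes with each control period).
- manip.snapshot(name): name is "scene" or "side" or "wrist"; returns the picture (400x640x3 uint8, red, green, blue); there is no depth.
- manip.get_calibration(name): a dict with "fov_y" (degrees; the focal length in pixels is half the picture's height over the tangent of half this angle, whatever the lens; pixels are square), "cx", "cy" (the principal point, pixels), "extrinsics" (4x4, takes a point from camera to world coordinates); the wrist camera has in their place "tool_from_camera" (4x4, takes a point from camera to tool coordinates, whose origin is the TCP and whose axes are the flange's). Camera axes: x right, y down, z forward; pixel columns grow to the right and rows downward; lengths in m; the calibration is good to about 2 mm. A picture is of the moment at which its call begins: read the wrist's pose just before it. get_calibration takes no time and is no camera call.
- manip.sign_off(): hands the job in; it is judged then, once.
Trained networks look in the newest picture that a camera, given by its name, has taken for a name from the list of things; names that differ only in an ending like _2 or _b are one class to them, and where a whole thing is asked for, a point or a joint stands for the part that bears it (a point fixed in the world has none). Each returns a list of dicts, best first, with "p" (0 to 1); they miss things now and then, are a little off and sometimes report something else, mostly with a low value. They report only what shows in the picture. A call takes as long as a camera call. They do not tell look-alikes from the thing itself.
- manip.recognise(camera, query): "position" ([column, row] in pixels, amid what is visible of it).
- manip.masks_of(camera, query): "pixels" (400x640 bool, what is visible of it) and "position" ([column, row] in pixels, amid what is visible of it).
- manip.mark_of(camera, query): "position" ([column, row] in pixels: a listed point, or the origin of a listed thing).
The state is a dict: "t": time; "q": joint angles; "qd": joint speeds; "tau": joint torques, N m; "tcp_pos": TCP position; "tool_rot": TCP orientation; "force": force on the tool from outside, world axes, zero at the start; "ft_torque": the same for the moment, N m; "finger_gap": opening from 0.0 (shut) to 1.0 (fully open); "gripper_force": force on a finger pad.
Only numpy, scipy, OpenCV 4.12 (cv2) and the standard library are available. Lean on these libraries where they do the work, as an engineer would, in place of code of your own. Each camera call takes 0.05 s, during which the arm holds its last target. There are 200 camera calls.

## Working session

There is one attempt and no reset: what is moved stays moved. The work goes in short steps, Python scripts to look and compute and a tool call to move; the robot and the scene stay as the last step left them, time stands still between calls to the robot, and variables do not carry over. Pictures are saved under pics/ and viewed, at most 13 in all, crops included, and the job is handed in when it is done.

Besides the shell and the picture viewer there is one more tool, called after "Call:" as name(argument=value, ...), one argument or row to a line, values as JSON. step_arm: Moves the arm, as the interface text tells. Its arguments: {"type":"object","properties":{"targets":{"type":"string"},"gripper":{"type":"number"},"squeeze":{"type":"number"}},"required":["targets"]}

```bash
ls; mkdir -p pics
python3 - <<'E'
from station import manip
import cv2,numpy as np
s=manip.sense();print({k:np.round(v,3).tolist() for k,v in s.items()})
for c in("scene","side","wrist"):
    im=manip.snapshot(c);cv2.imwrite(f"pics/{c}0.png",im[...,::-1])
    k=manip.get_calibration(c);print(c,{a:np.round(b,3).tolist() for a,b in k.items()})
    for q in("bowl","bowl_foot","stick_loose","stick_loose_mid","stick_laid","stick_laid_mid","basin"):
        print(q,[(np.round(d["position"]).tolist(),round(d["p"],2)) for d in manip.mark_of(c,q)][:3])
E
```

```text
pics
{'t': 0.0, 'q': [-1.503, 0.528, 1.434, -0.0, 1.181, -0.178], 'qd': [-0.001, -0.001, -0.001, -0.0, -0.001, -0.001], 'tau': [-0.002, -44.236, -17.803, -0.0, 0.009, 0.0], 'tcp_pos': [0.152, -0.605, 0.198], 'tool_rot': [0.992, 0.123, 0.0, -0.001], 'force': [-0.077, 0.19, -0.723], 'ft_torque': [-0.0, 0.002, -0.0], 'gripper_force': 0.0, 'finger_gap': 1.002}
scene {'fov_y': 45.946, 'cx': 327.607, 'cy': 210.205, 'extrinsics': [[0.544, 0.585, -0.602, 1.472], [0.839, -0.366, 0.403, -0.529], [0.016, -0.724, -0.69, 1.111], [0.0, 0.0, 0.0, 1.0]]}
bowl [([370.0, 154.0], 0.9), ([418.0, 252.0], 0.78), ([376.0, 213.0], 0.74)]
bowl_foot [([373.0, 138.0], 0.89), ([420.0, 234.0], 0.87), ([381.0, 197.0], 0.61)]
stick_loose [([312.0, 208.0], 0.67)]
stick_loose_mid [([312.0, 204.0], 0.93)]
stick_laid [([205.0, 230.0], 0.61)]
stick_laid_mid [([208.0, 227.0], 0.96)]
basin [([228.0, 241.0], 0.91)]
side {'fov_y': 48.174, 'cx': 317.584, 'cy': 199.927, 'extrinsics': [[0.999, -0.03, 0.044, 0.501], [-0.053, -0.527, 0.848, -0.921], [-0.003, -0.849, -0.528, 0.703], [0.0, 0.0, 0.0, 1.0]]}
bowl [([342.0, 190.0], 0.85), ([397.0, 190.0], 0.76), ([244.0, 166.0], 0.71)]
bowl_foot [([401.0, 168.0], 0.9), ([244.0, 141.0], 0.83), ([341.0, 164.0], 0.64)]
stick_loose [([286.0, 224.0], 0.96)]
stick_loose_mid [([285.0, 223.0], 0.78)]
stick_laid [([278.0, 296.0], 0.64)]
stick_laid_mid [([279.0, 289.0], 0.83)]
basin [([284.0, 307.0], 0.76)]
wrist {'fov_y': 58.523, 'cx': 323.636, 'cy': 198.526, 'tool_from_camera': [[0.001, -0.962, -0.272, 0.071], [1.0, 0.001, 0.001, -0.0], [-0.001, -0.272, 0.962, -0.174], [0.0, 0.0, 0.0, 1.0]]}
bowl []
bowl_foot []
stick_loose []
stick_loose_mid []
stick_laid []
stick_laid_mid []
basin []
```

View pics/scene0.png

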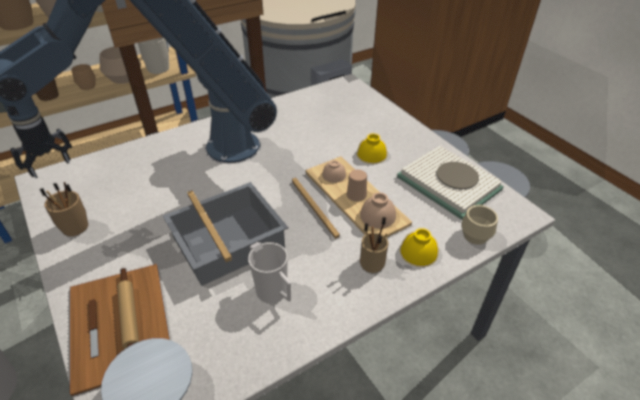

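View pics/side0.png

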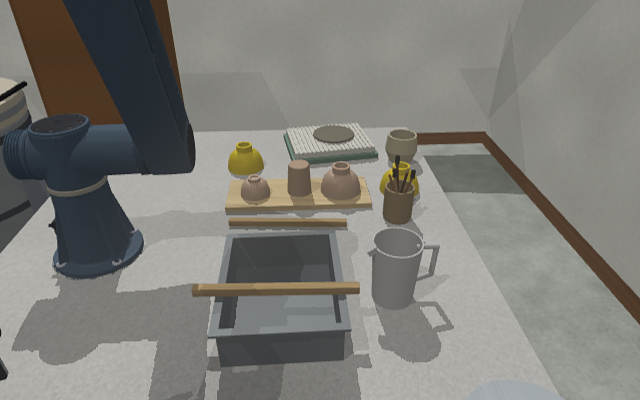

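The scene view shows the basin at (228,235), the laid stick on it at (208,227) and the loose stick at (315,207). The real bowl is on the far end of the board, with its foot at (380,197). In the side view the bowl's foot is at (341,165), the loose stick at (287,223), the laid stick at (277,289), and the jug just beyond the basin.

```bash
cat > h.py <<'E'
from station import manip
import numpy as np,cv2
from scipy.spatial.transform import Rotation as R
def cam(c,s=None):
    k=manip.get_calibration(c);f=200/np.tan(np.radians(k["fov_y"]/2))
    if c=="wrist":
        T=np.eye(4);T[:3,:3]=R.from_quat(s["tool_rot"]).as_matrix();T[:3,3]=s["tcp_pos"];E=T@np.array(k["tool_from_camera"])
    else:E=np.array(k["extrinsics"])
    return E,f,k["cx"],k["cy"]
def ray(C,p):
    E,f,cx,cy=C;d=E[:3,:3]@np.array([(p[0]-cx)/f,(p[1]-cy)/f,1]);return E[:3,3],d/np.linalg.norm(d)
def onz(C,p,z):
    o,d=ray(C,p);return o+d*(z-o[2])/d[2]
def proj(C,P):
    E,f,cx,cy=C;c=(np.atleast_2d(P)-E[:3,3])@E[:3,:3];return np.c_[f*c[:,0]/c[:,2]+cx,f*c[:,1]/c[:,2]+cy]
def tri(a,b):
    A=np.zeros((3,3));v=np.zeros(3)
    for o,d in(a,b):
        M=np.eye(3)-np.outer(d,d);A+=M;v+=M@o
    return np.linalg.solve(A,v)
def stick(C,mask,zm):
    # mid and yaw from mask, rays cut at plane zm (mid height)
    n,l,st,_=cv2.connectedComponentsWithStats(mask.astype(np.uint8));i=1+np.argmax(st[1:,4])
    ys,xs=np.where(l==i);P=np.array([onz(C,p,zm)[:2] for p in zip(xs,ys)])
    (c,wh,a)=cv2.minAreaRect(P.astype(np.float32)*1000)
    m=P.mean(0);u=np.linalg.svd(P-m,full_matrices=False)[2][0];u*=np.sign(u[0]);t=(P-m)@u
    return np.round(m+u*(t.max()+t.min())/2,4),round(np.degrees(np.arctan2(u[1],u[0])),2),round(np.ptp(t),3)
E
python3 - <<'E'
from h import *
A,B=cam("scene"),cam("side")
manip.snapshot("scene");manip.snapshot("side")
pts={"bowl":((376,213),(342,190)),"foot":((381,197),(341,164)),"loose":((312,204),(285,223)),"laid":((208,227),(279,289)),"basin":((228,241),(284,307))}
for k,(a,b) in pts.items(): print(k,tri(ray(A,a),ray(B,b)).round(3))
for c,C in(("scene",A),("side",B)):
    for q,z in(("stick_loose",.012),("stick_laid",.107)):
        d=manip.masks_of(c,q); print(c,q,[stick(C,x["pixels"],z) for x in d[:2]])
    for q in("small_bowl","tumbler","jug"):
        print(q,[(onz(C,d["position"],0.018 if q!="jug" else 0).round(3).tolist(),round(d["p"],2)) for d in manip.mark_of(c,q)[:2]])
    for d in manip.masks_of(c,"bowl"):
        ys,xs=np.where(d["pixels"]);print("bowlmask",d["p"],xs.min(),xs.max(),ys.min(),ys.max())
    d=manip.masks_of(c,"basin")
    if d: np.save(f"basin_{c}.npy",d[0]["pixels"])
E
```

```text
bowl [0.63  0.227 0.027]
foot [0.63  0.24  0.101]
loose [0.462 0.082 0.011]
laid [ 0.46  -0.278  0.101]
basin [ 0.463 -0.229  0.008]
scene stick_loose [(array([0.4693, 0.0849]), np.float64(-4.19), np.float64(0.331))]
scene stick_laid [(array([ 0.4515, -0.277 ]), np.float64(-2.3), np.float64(0.335))]
small_bowl [([0.377, 0.228, 0.018], 0.87), ([0.465, 0.078, 0.018], 0.73)]
tumbler [([0.492, 0.237, 0.018], 0.98)]
jug []
bowlmask 0.95 360 395 193 228
bowlmask 0.77 400 437 229 266
bowlmask 0.76 357 386 134 163
side stick_loose [(array([0.4683, 0.0829]), np.float64(-4.7), np.float64(0.323))]
side stick_laid [(array([ 0.4527, -0.2792]), np.float64(-1.85), np.float64(0.321))]
small_bowl [([0.372, 0.225, 0.018], 0.95)]
tumbler [([0.505, 0.222, 0.018], 0.57), ([0.501, 0.188, 0.018], 0.22)]
jug [([0.696, -0.198, 0.0], 0.73), ([0.446, -0.168, 0.0], 0.47)]
bowlmask 0.73 321 359 161 199
bowlmask 0.73 379 418 162 192
bowlmask 0.16 228 345 217 226
```

Call:
step_arm(
  targets="0 0 -60 0;50 -35 -100 5;100 -70 -130 10;145 -105 -130 14;185 -140 -130 19;225 -168 -130 19;265 -196 -130 19;305 -224 -130 19;345 -252 -130 19;378 -281 -130 19;378 -281 -130 19;378 -281 -130 19",
  gripper=0.3,
  squeeze=40,
)

```text
t: 3.2
tcp_pos: [0.4526, -0.2374, 0.3296]
tool_rot: [0.999, -0.04, 0.001, -0.001]
force: [-0.3, -0.0, 0.2]
finger_gap: 0.7
gripper_force: 0.0
```

Run:
```python
from h import *
s=manip.sense();print(s["t"],s["tcp_pos"],s["tool_rot"],s["finger_gap"],s["q"])
im=manip.snapshot("wrist");cv2.imwrite("pics/w1.png",im[...,::-1]);C=cam("wrist",s)
for q,z in(("stick_loose",.014),("stick_laid",.110)):
    print(q,[(x["p"],stick(C,x["pixels"],z)) for x in manip.masks_of("wrist",q)[:2]])
for q,z in(("jug",0),("basin",0),("stick_loose_mid",.009),("stick_laid_mid",.104)): print(q,[(d["p"],onz(C,d["position"],z)) for d in manip.mark_of("wrist",q)])
```

```text
3.2 [ 0.45257863 -0.23737416  0.32964167] [ 9.99217530e-01 -3.95382343e-02  6.62547507e-04 -7.85768909e-04] 0.6997641195362517 [-0.70334673  0.23434177  1.53159693  0.00209402  1.37557889  0.9461406 ]
stick_loose [(0.65, (array([0.4728, 0.0826]), np.float64(-4.01), np.float64(0.319)))]
stick_laid [(0.97, (array([ 0.4552, -0.2751]), np.float64(-2.0), np.float64(0.318)))]
jug []
basin [(0.77, array([ 0.45803276, -0.22480821,  0.        ]))]
stick_loose_mid [(0.83, array([0.47194178, 0.08169901, 0.009     ])), (0.7, array([0.37083912, 0.23675518, 0.009     ]))]
stick_laid_mid [(0.68, array([ 0.45580344, -0.27516896,  0.104     ]))]
```

View pics/w1.png

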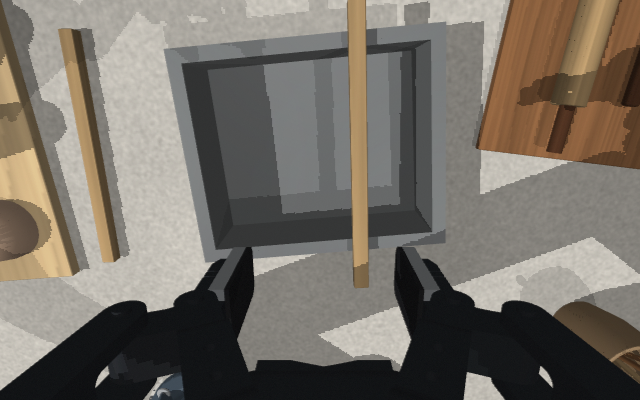

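The wrist view shows the basin rim corners at about (165,47), (445,23), (445,243) and (207,262). The laid stick runs down from (357,0) to (361,287), and the loose stick from (68,28) to (110,262).

Call:
step_arm(
  targets="0 -45 0 0;-2 -90 0 0;-3 -135 0 0;-4 -180 0 0;-5 -225 30 0;-6 -265 60 0;-7 -300 100 0;-7 -320 140 0;-7 -320 140 0;-7 -320 140 0",
)

```text
t: 4.55
tcp_pos: [0.4707, 0.0771, 0.1889]
tool_rot: [0.999, -0.043, -0.001, 0.0]
force: [-0.3, 0.8, 1.2]
finger_gap: 0.707
gripper_force: 0.0
```

Run:
```python
from h import *
s=manip.sense();print(s["t"],s["tcp_pos"],s["tool_rot"],s["finger_gap"])
im=manip.snapshot("wrist");C=cam("wrist",s)
print([(x["p"],stick(C,x["pixels"],.014)) for x in manip.masks_of("wrist","stick_loose")[:2]])
for q,z in(("stick_loose_mid",.009),): print(q,[(d["p"],onz(C,d["position"],z)) for d in manip.mark_of("wrist",q)])
s1=dict(tcp_pos=[0.45257863,-0.23737416,0.32964167],tool_rot=[.99921753,-.0395382343,6.62547507e-04,-7.85768909e-04]);C1=cam("wrist",s1)
P=[onz(C1,p,.095) for p in((165,47),(445,23),(445,243),(207,262))];print(np.round(P,3),np.mean(P,0))
```

```text
4.55 [0.4706652  0.0771331  0.18893048] [ 9.99080057e-01 -4.28714594e-02 -1.01467910e-03  2.18433122e-04] 0.7065744329521578
[(0.72, (array([0.4687, 0.0868]), np.float64(-4.03), np.float64(0.311)))]
stick_loose_mid [(0.6, array([0.47307688, 0.08544998, 0.009     ]))]
[[ 0.588 -0.078  0.095]
 [ 0.588 -0.374  0.095]
 [ 0.34  -0.377  0.095]
 [ 0.338 -0.081  0.095]] [ 0.46369217 -0.22747905  0.095     ]
```

Call:
step_arm(
  targets="0 -2 45 0;0 -2 90 0;0 -2 130 0;0 -2 155 0;0 -2 170 0;0 -2 180 0;0 -2 184 0;0 -2 184 0;0 -2 184 0",
)

```text
t: 5.6
tcp_pos: [0.472, 0.0795, 0.0064]
tool_rot: [0.999, -0.043, 0.001, 0.0]
force: [0.4, -0.2, -0.3]
finger_gap: 0.7
gripper_force: 0.0
```

Call:
step_arm(
  targets="0 0 0 0;0 0 0 0;0 0 0 0;0 0 0 0;0 0 0 0;0 0 0 0;0 0 0 0;0 0 0 0",
  gripper=1,
  squeeze=60,
)

```text
t: 6.4
tcp_pos: [0.471, 0.0798, 0.0054]
tool_rot: [0.999, -0.043, -0.0, 0.0]
force: [0.5, -0.7, 0.3]
finger_gap: -0.001
gripper_force: 0.0
```

Run:
```python
from h import *
a=manip.snapshot("wrist");b=manip.snapshot("side");A=cv2.resize(b[130:260,180:400],(640,378))
cv2.imwrite("pics/w2.png",np.vstack([a[:210],A])[...,::-1])
```

```text
(no output)
```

View pics/w2.png

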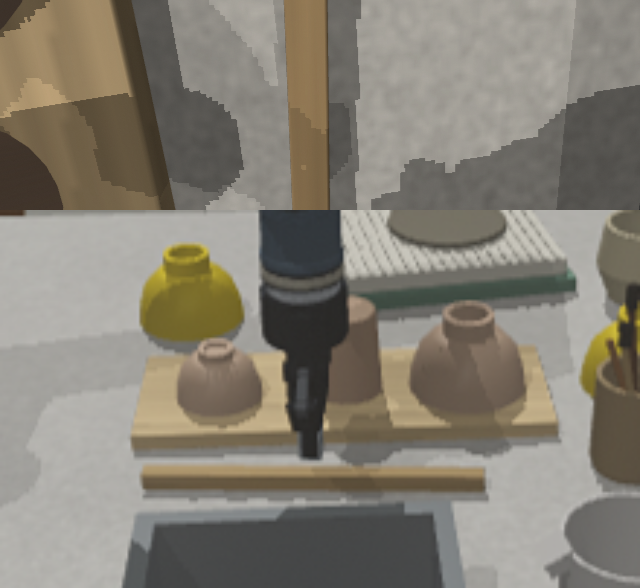

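The crops show the shut fingertip standing above or behind the stick in the side view, at about (286,214). In the wrist view the stick is at columns 287–328. I'll check this against the calibration.

Run:
```python
from h import *
s=manip.sense();print(s["t"],s["tcp_pos"],s["tool_rot"],s["finger_gap"])
B=cam("side");C=cam("wrist",s)
print("tcp in side",proj(B,s["tcp_pos"]),"wrist",proj(C,s["tcp_pos"]))
for p in((289,100),(328,100),(292,205),(328,205)): print(onz(C,p,.018).round(4))
for c,K in(("wrist",C),("side",B)):
    im=manip.snapshot(c)
    print(c,[(x["p"],stick(K,x["pixels"],.014)) for x in manip.masks_of(c,"stick_loose")[:1]])
a=manip.snapshot("wrist");cv2.imwrite("pics/w3.png",a[...,::-1])
```

```text
6.5 [0.47096391 0.07975929 0.0053711 ] [ 9.99079653e-01 -4.28934133e-02 -5.23926770e-05 -6.01325486e-06] -0.001757707671366142
tcp in side [[287.63332645 224.07269558]] wrist [[325.44132499 238.47348898]]
[0.5417 0.0898 0.018 ]
[0.5403 0.0729 0.018 ]
[0.4943 0.0937 0.018 ]
[0.4928 0.0768 0.018 ]
wrist [(0.77, (array([0.5242, 0.0831]), np.float64(-4.33), np.float64(0.114)))]
side [(0.9, (array([0.4686, 0.0805]), np.float64(-4.33), np.float64(0.322)))]
```

View pics/w3.png

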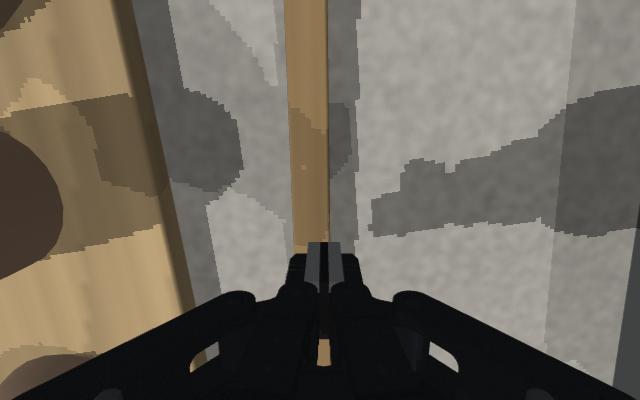

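Run:
```python
from h import *
s=manip.sense();o=[]
for c in("scene","side"):
    im=manip.snapshot(c).copy();K=cam(c);p=proj(K,s["tcp_pos"])[0];print(c,p)
    x,y=p.round().astype(int);print("origin",x-33,y-40)
    o.append(cv2.resize(im[y-40:y+20,x-33:x+33],(396,360),interpolation=cv2.INTER_CUBIC))
cv2.imwrite("pics/t.png",np.hstack(o)[...,::-1])
```

```text
scene [312.52733231 208.01375489]
origin 280 168
side [287.64038235 224.06370957]
origin 255 184
```

View pics/t.png

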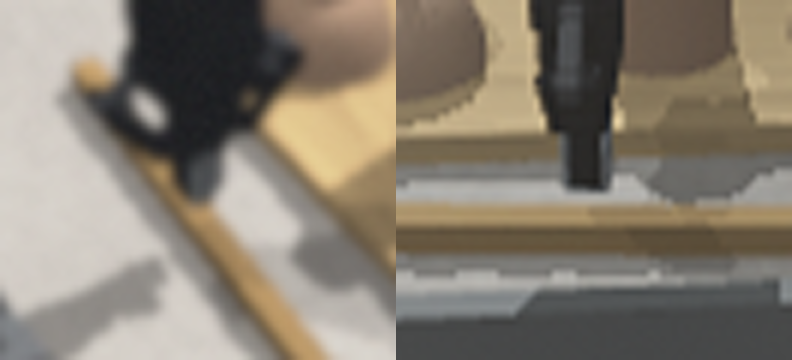

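The crops show the fingertip at scene (311.7,201.3) and side (287,215.3), above the stick in both.

Run:
```python
from h import *
s=manip.sense()
print(tri(ray(cam("scene"),(311.7,201.3)),ray(cam("side"),(287,215.3))),s["tcp_pos"],s["q"])
```

```text
[0.47017474 0.07713665 0.03639845] [0.47099312 0.07977058 0.00541779] [-6.67282685e-02  6.81263426e-01  1.94357969e+00 -1.05800108e-05
  5.16755089e-01  1.58985898e+00]
```

Call:
step_arm(
  targets="0 0 3 0;0 0 6 0;0 0 6 0",
)

```text
t: 7.15
tcp_pos: [0.4706, 0.0798, -0.0011]
tool_rot: [0.999, -0.043, -0.0, -0.0]
force: [-0.1, 0.1, 0.8]
finger_gap: 0.002
gripper_force: 0.0
```

Call:
step_arm(
  targets="0 0 2 0;0 0 3 0;0 0 3 0",
)

```text
t: 7.45
tcp_pos: [0.4709, 0.0798, -0.0038]
tool_rot: [0.999, -0.043, -0.0, -0.0]
force: [0.9, 0.4, 1.4]
finger_gap: 0.001
gripper_force: 0.0
```

Call:
step_arm(
  targets="0 0 2 0;0 0 3 0;0 0 3 0",
)

```text
t: 7.75
tcp_pos: [0.4709, 0.0798, -0.0067]
tool_rot: [0.999, -0.043, -0.0, -0.0]
force: [0.6, 0.1, 0.2]
finger_gap: 0.002
gripper_force: 0.0
```

Call:
step_arm(
  targets="0 0 2 0;0 0 3 0;0 0 3 0",
)

```text
t: 8.05
tcp_pos: [0.4709, 0.0798, -0.0097]
tool_rot: [0.999, -0.043, -0.0, -0.0]
force: [0.1, 0.0, 0.1]
finger_gap: 0.002
gripper_force: 0.0
```

Call:
step_arm(
  targets="0 0 2 0;0 0 3 0;0 0 3 0",
)

```text
t: 8.35
tcp_pos: [0.4709, 0.0798, -0.0127]
tool_rot: [0.999, -0.043, -0.0, -0.0]
force: [-0.4, -1.5, 0.9]
finger_gap: 0.0
gripper_force: 0.0
```

Run:
```python
from h import *
s=manip.sense();o=[];print(s["tcp_pos"],s["force"])
for c,(x,y) in(("scene",(312,208)),("side",(288,224))):
    im=manip.snapshot(c).copy()
    o.append(cv2.resize(im[y-40:y+20,x-33:x+33],(396,360),interpolation=cv2.INTER_CUBIC))
cv2.imwrite("pics/t2.png",np.hstack(o)[...,::-1])
```

```text
[ 0.47088611  0.07977498 -0.01274331] [-0.43604738 -1.4834177   0.89934219]
```

View pics/t2.png

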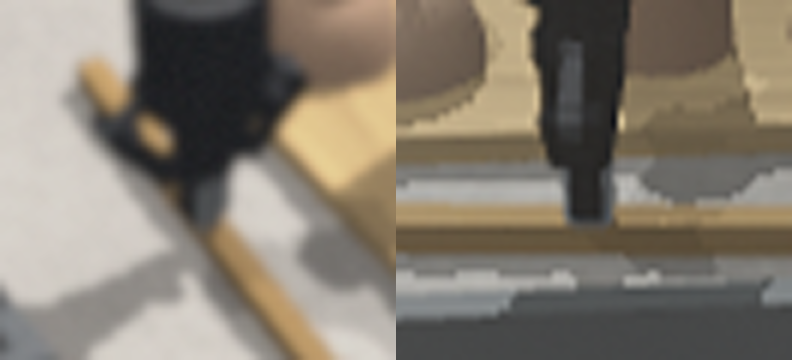

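The fingertip now sits at or just above the stick's top face, at side row about 221.

Call:
step_arm(
  targets="0 0 1 0;0 0 2 0;0 0 2 0",
)

```text
t: 8.75
tcp_pos: [0.4711, 0.0798, -0.0138]
tool_rot: [0.999, -0.043, 0.0, 0.0]
force: [-0.7, 0.2, 7.2]
finger_gap: 0.001
gripper_force: 3.8
```

Call:
step_arm(
  targets="0 0 1 0;0 0 2 0;0 0 2 0",
)

```text
t: 9.05
tcp_pos: [0.4712, 0.0798, -0.014]
tool_rot: [0.999, -0.043, 0.001, 0.0]
force: [-4.5, -0.1, 25.9]
finger_gap: -0.0
gripper_force: 12.9
```

Call:
step_arm(
  targets="0 0 -10 0;0 -3 -18 0;0 -3 -18 0;0 -3 -18 0;0 -3 -18 0",
  gripper=0.4,
)

```text
t: 9.55
tcp_pos: [0.471, 0.0828, 0.001]
tool_rot: [0.999, -0.043, -0.0, -0.0]
force: [-0.2, 0.1, 0.1]
finger_gap: 0.601
gripper_force: 0.0
```

Call:
step_arm(
  targets="0 0 12 0;0 0 22 0;0 0 27 0;0 0 30 0;0 0 30 0",
)

```text
t: 10.05
tcp_pos: [0.4707, 0.0827, -0.0294]
tool_rot: [0.999, -0.043, -0.001, -0.0]
force: [-0.6, 0.4, 0.2]
finger_gap: 0.599
gripper_force: 0.0
```

Call:
step_arm(
  targets="0 0 0 0;0 0 0 0;0 0 0 0;0 0 0 0;0 0 0 0;0 0 0 0",
  gripper=1,
  squeeze=60,
)

```text
t: 10.65
tcp_pos: [0.4716, 0.0827, -0.0281]
tool_rot: [0.999, -0.043, 0.0, -0.0]
force: [-0.6, -0.0, 5.6]
finger_gap: 0.193
gripper_force: 59.6
```

Call:
step_arm(
  targets="0 0 -40 0;0 0 -90 0;0 0 -140 0;0 20 -180 0;3 60 -190 -1;6 105 -190 -2;8 150 -190 -2.9;10 195 -190 -2.9;11 235 -190 -2.9;11 265 -190 -2.9;11 280 -190 -2.9;11 280 -190 -2.9",
)

```text
t: 11.85
tcp_pos: [0.4581, -0.1986, 0.1612]
tool_rot: [1.0, -0.019, 0.0, -0.0]
force: [0.6, -0.2, -1.1]
finger_gap: 0.191
gripper_force: 58.8
```

Call:
step_arm(
  targets="0 0 15 0;0 0 30 0;0 0 30 0;0 0 30 0",
)

```text
t: 12.25
tcp_pos: [0.458, -0.1955, 0.1313]
tool_rot: [1.0, -0.017, -0.001, -0.001]
force: [0.3, -0.5, -0.4]
finger_gap: 0.194
gripper_force: 58.8
```

Run:
```python
from h import *
s=manip.sense();print(s["t"],s["tcp_pos"],s["tool_rot"],s["finger_gap"],s["force"])
C=cam("wrist",s)
o=[]
for c in("side","wrist"):
    im=manip.snapshot(c).copy();o.append(im)
    K=cam(c,s)
    for q,z in(("stick_loose",s["tcp_pos"][2]+.028+.013),("stick_laid",.108),):
        print(c,q,[(x["p"],stick(K,x["pixels"],z)) for x in manip.masks_of(c,q)[:2]])
    print("jug",[(d["p"],onz(K,d["position"],0)) for d in manip.mark_of(c,"jug")])
cv2.imwrite("pics/p.png",np.vstack([o[0][100:400],o[1][:300]])[...,::-1])
```

```text
12.25 [ 0.45798326 -0.19547493  0.13131583] [ 9.99858019e-01 -1.68299019e-02 -5.69339351e-04 -6.10587804e-04] 0.1939993632199466 [ 0.30339095 -0.49263401 -0.39692291]
side stick_loose [(0.69, (array([ 0.3704, -0.1971]), np.float64(-1.32), np.float64(0.151)))]
side stick_laid [(0.71, (array([ 0.4523, -0.2802]), np.float64(-2.01), np.float64(0.322)))]
jug [(0.58, array([ 0.69967452, -0.20106535,  0.        ]))]
wrist stick_loose [(0.61, (array([ 0.4873, -0.1954]), np.float64(-1.55), np.float64(0.146)))]
wrist stick_laid [(0.88, (array([ 0.4887, -0.2735]), np.float64(-1.79), np.float64(0.168)))]
jug []
```

View pics/p.png

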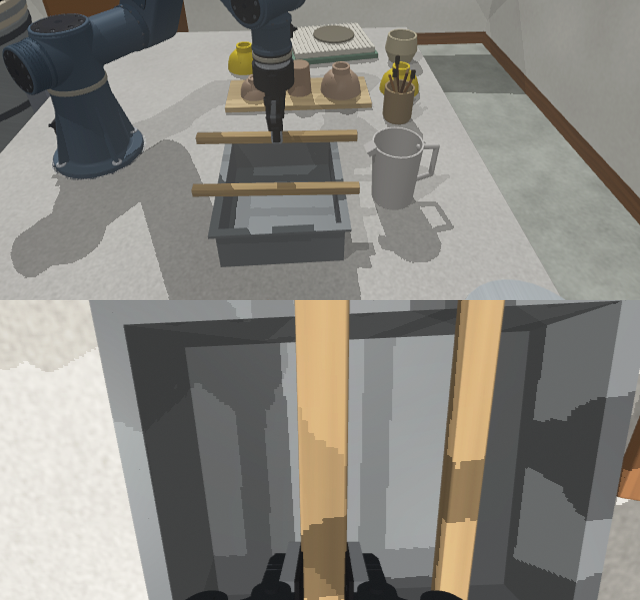

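The side view shows the held stick level above the basin, spanning both rims and parallel to the laid one, with its far end clear of the jug. The wrist view agrees, putting the spacing at about 80 mm.

Call:
step_arm(
  targets="0 0 25 0;0 0 45 0;0 0 56 0;0 0 60 0;0 0 62 0;0 0 63.5 0;0 0 63.5 0",
)

```text
t: 13.35
tcp_pos: [0.4586, -0.1974, 0.0684]
tool_rot: [1.0, -0.018, 0.0, 0.0]
force: [-0.3, 0.3, -1.2]
finger_gap: 0.193
gripper_force: 58.8
```

Call:
step_arm(
  targets="0 0 0.5 0;0 0 0.5 0;0 0 0.5 0;0 0 0.5 0;0 0 0.5 0",
  gripper=0.55,
)

```text
t: 13.85
tcp_pos: [0.4583, -0.1972, 0.0675]
tool_rot: [1.0, -0.018, 0.0, 0.0]
force: [-0.6, -0.4, 0.7]
finger_gap: 0.449
gripper_force: 0.0
```

Call:
step_arm(
  targets="0 0 -10 0;0 0 -30 0;0 0 -70 0;0 0 -115 0;0 0 -115 0",
)

```text
t: 14.35
tcp_pos: [0.462, -0.1997, 0.1886]
tool_rot: [1.0, -0.017, 0.006, 0.004]
force: [0.2, -0.4, -0.1]
finger_gap: 0.449
gripper_force: 0.0
```

Run:
```python
from h import *
s=manip.sense();print(s["t"],s["tcp_pos"],s["tool_rot"],s["q"])
for c in("scene","side","wrist"):
    manip.snapshot(c);K=cam(c,s)
    for q in("stick_loose","stick_laid"):
        print(c,q,[(x["p"],stick(K,x["pixels"],.108)) for x in manip.masks_of(c,q)[:3]])
for c in("scene","side"):
  K=cam(c)
  for q,z in(("bowl",.018),("bowl_foot",.1)): print(c,q,[(x["p"],onz(K,x["position"],z).round(3)) for x in manip.mark_of(c,q)])
```

```text
14.35 [ 0.4619757  -0.19970297  0.18855206] [ 0.99982475 -0.01744655  0.00555977  0.00389539] [-6.30413529e-01  3.74013150e-01  1.75564676e+00  2.92621634e-05
  9.98355460e-01  9.75262780e-01]
scene stick_loose [(0.89, (array([ 0.4476, -0.1981]), np.float64(-1.42), np.float64(0.308)))]
scene stick_laid [(0.77, (array([ 0.455 , -0.2776]), np.float64(-2.1), np.float64(0.333)))]
side stick_loose [(0.78, (array([ 0.4561, -0.2014]), np.float64(-1.44), np.float64(0.323))), (0.56, (array([ 0.4528, -0.28  ]), np.float64(-1.97), np.float64(0.322)))]
side stick_laid [(0.89, (array([ 0.452 , -0.2801]), np.float64(-2.17), np.float64(0.319))), (0.16, (array([ 0.4608, -0.3782]), np.float64(-2.22), np.float64(0.248)))]
wrist stick_loose [(0.64, (array([ 0.455 , -0.2003]), np.float64(-1.37), np.float64(0.278)))]
wrist stick_laid [(0.65, (array([ 0.4834, -0.2822]), np.float64(-1.95), np.float64(0.216))), (0.18, (array([ 0.455 , -0.2003]), np.float64(-1.34), np.float64(0.278)))]
scene bowl [(0.87, array([0.625, 0.24 , 0.018])), (0.74, array([0.825, 0.236, 0.018])), (0.64, array([0.332, 0.418, 0.018]))]
scene bowl_foot [(0.91, array([0.818, 0.235, 0.1  ])), (0.8, array([0.629, 0.24 , 0.1  ])), (0.67, array([0.361, 0.425, 0.1  ]))]
side bowl [(0.86, array([0.809, 0.24 , 0.018])), (0.82, array([0.637, 0.249, 0.018])), (0.7, array([0.322, 0.408, 0.018])), (0.64, array([0.372, 0.228, 0.018]))]
side bowl_foot [(0.77, array([0.632, 0.224, 0.1  ])), (0.62, array([0.806, 0.212, 0.1  ])), (0.62, array([0.338, 0.405, 0.1  ]))]
```

Both sticks are now parallel and about 79.5 mm apart. Next I'll move over the bowl.

Call:
step_arm(
  targets="5 -20 -40 0;20 -60 -65 0;35 -105 -65 0;52 -150 -65 0;68 -195 -65 0;84 -240 -65 0;100 -285 -65 0;116 -330 -65 0;132 -370 -65 0;145 -405 -65 0;145 -405 -65 0;145 -405 -65 0",
  gripper=0,
  squeeze=25,
)

```text
t: 16.2
tcp_pos: [0.6169, 0.2031, 0.2466]
tool_rot: [1.0, -0.017, -0.001, 0.0]
force: [-0.3, -0.1, -0.4]
finger_gap: 1.0
gripper_force: 0.0
```

Run:
```python
from h import *
s=manip.sense();print(s["t"],s["tcp_pos"],s["tool_rot"],s["finger_gap"])
im=manip.snapshot("wrist");C=cam("wrist",s);cv2.imwrite("pics/w5.png",im[...,::-1])
for q,z in(("bowl",.018),("bowl_foot",.1),("tumbler",.018),("brush_pot",0)): print(q,[(x["p"],x["position"],onz(C,x["position"],z).round(4)) for x in manip.mark_of("wrist",q)])
for q,z in(("brush_pot",0),):
  for c in("scene","side"): manip.snapshot(c);print(c,[(x["p"],onz(cam(c),x["position"],z).round(3)) for x in manip.mark_of(c,q)])
```

```text
16.2 [0.61694295 0.20305913 0.24664931] [ 9.99860667e-01 -1.66740488e-02 -6.72307590e-04  4.13204656e-04] 1.0001932246703722
bowl [(0.86, [291.1, 152.7], array([0.6289, 0.2399, 0.018 ]))]
bowl_foot [(0.86, [289.6, 163.3], array([0.6313, 0.2341, 0.1   ]))]
tumbler [(0.86, [300.1, 249.8], array([0.5098, 0.2358, 0.018 ]))]
brush_pot [(0.62, [410.1, 7.9], array([0.7762, 0.1064, 0.    ]))]
scene [(0.68, array([0.762, 0.098, 0.   ]))]
side [(0.87, array([0.774, 0.106, 0.   ])), (0.27, array([0.501, 0.271, 0.   ]))]
```

View pics/w5.png

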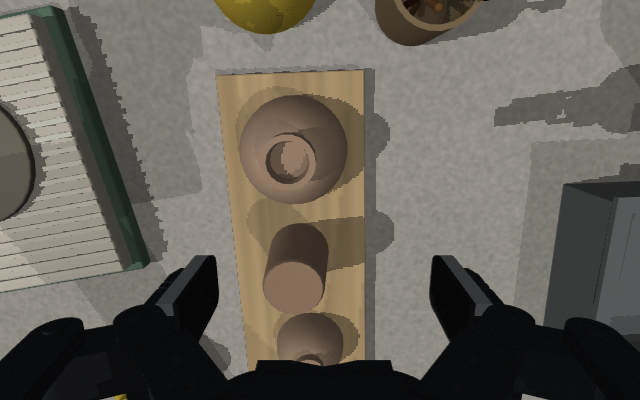

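The wrist view shows the bowl's foot centred at about (290,160). The tumbler is at (298,270), and the brush pot and yellow bowl are well clear of the hand at the top edge.

Call:
step_arm(
  targets="14 -33 30 0;14 -33 75 0;14 -33 120 0;14 -33 155 0;14 -33 175 0;14 -33 190 0;14 -33 200 0;14 -33 200 0;14 -33 200 0",
)

```text
t: 17.55
tcp_pos: [0.6335, 0.2351, 0.0485]
tool_rot: [1.0, -0.018, 0.001, -0.0]
force: [0.6, 0.1, 0.9]
finger_gap: 1.001
gripper_force: 0.0
```

Call:
step_arm(
  targets="0 0 0 0;0 0 0 0;0 0 0 0;0 0 0 0;0 0 0 0;0 0 0 0",
  gripper=1,
  squeeze=25,
)

```text
t: 18.15
tcp_pos: [0.6334, 0.2353, 0.0489]
tool_rot: [1.0, -0.018, 0.001, -0.0]
force: [-1.4, 0.5, 6.5]
finger_gap: 0.593
gripper_force: 26.7
```

Call:
step_arm(
  targets="0 0 -15 0;0 0 -50 0;0 0 -95 0;-5 10 -135 -6;-20 35 -160 -14;-40 70 -160 -22;-62 105 -160 -30;-85 140 -160 -38;-105 175 -160 -46;-125 210 -160 -54;-145 240 -155 -62;-160 265 -150 -70",
)

```text
t: 19.35
tcp_pos: [0.4612, -0.0254, 0.1976]
tool_rot: [0.828, 0.561, -0.001, -0.0]
force: [0.8, 0.2, -3.2]
finger_gap: 0.596
gripper_force: 27.2
```

Call:
step_arm(
  targets="0 0 10 -7;0 0 25 -14;0 0 35 -20;0 0 40 -20;0 0 40 -20",
)

```text
t: 19.85
tcp_pos: [0.4626, -0.0241, 0.157]
tool_rot: [0.72, 0.694, -0.0, -0.001]
force: [0.5, -0.2, -3.8]
finger_gap: 0.592
gripper_force: 27.2
```

Run:
```python
from h import *
s=manip.sense();print(s["t"],s["tcp_pos"],R.from_quat(s["tool_rot"]).as_matrix().round(3).tolist(),s["finger_gap"],s["force"],s["q"])
o=[]
for c in("scene","side"):
    im=manip.snapshot(c);K=cam(c)
    d=manip.mark_of(c,"bowl");e=manip.mark_of(c,"bowl_foot")
    print(c,[(x["p"],x["position"]) for x in d],[(x["p"],x["position"]) for x in e])
    o.append(im)
cv2.imwrite("pics/piv.png",np.hstack([cv2.resize(o[0][120:280,190:350],(400,400)),cv2.resize(o[1][130:330,190:390],(400,400))])[...,::-1])
```

```text
19.85 [ 0.46258282 -0.02405826  0.15702922] [[0.037, 0.999, -0.002], [0.999, -0.037, 0.0], [0.0, -0.002, -1.0]] 0.5921563073980765 [ 0.49474422 -0.24206918 -3.80524868] [-2.93903902e-01  3.78634427e-01  1.87175055e+00 -8.04913728e-05
  8.93052631e-01 -2.56462002e-01]
scene [(0.84, [283.4, 189.5]), (0.82, [418.0, 252.0]), (0.57, [370.7, 150.9])] [(0.83, [421.9, 234.4]), (0.71, [280.9, 166.2]), (0.56, [376.4, 135.3])]
side [(0.9, [247.2, 164.6]), (0.75, [394.4, 187.5]), (0.67, [281.5, 207.3]), (0.17, [297.0, 191.7])] [(0.84, [282.1, 178.9]), (0.84, [245.4, 141.2]), (0.58, [400.1, 168.7]), (0.27, [396.6, 216.2])]
```

View pics/piv.png

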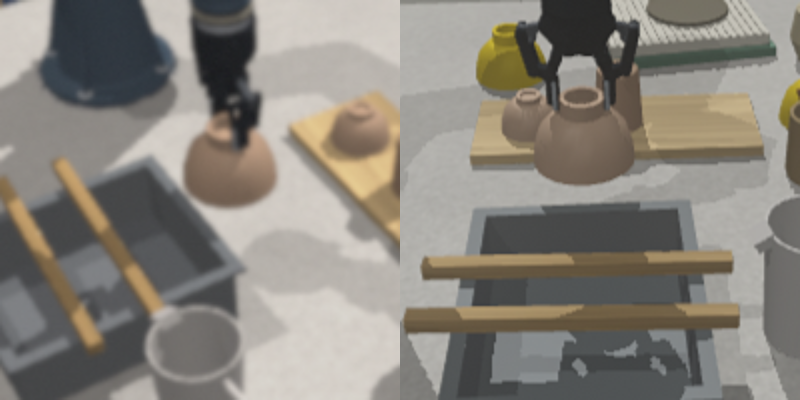

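Both crops show the bowl held upright by its foot, just left of the basin's left rim. The sticks are in place.

Call:
step_arm(
  targets="-3 0 10 0;-3 0 20 0;-3 0 26 0;-3 0 30 0;-3 0 32 0;-3 0 34 0;-3 0 34 0",
  squeeze=20,
)

```text
t: 20.85
tcp_pos: [0.4628, -0.0261, 0.1241]
tool_rot: [0.72, 0.694, 0.0, -0.001]
force: [-2.5, 4.4, 6.2]
finger_gap: 0.595
gripper_force: 28.0
```

Call:
step_arm(
  targets="3 0 3 0;6 0 6 0;9 0 9 0;12 0 12 0;14 0 14 0;14 0 14 0",
)

```text
t: 21.45
tcp_pos: [0.4632, -0.0119, 0.11]
tool_rot: [0.719, 0.695, 0.0, -0.001]
force: [-1.5, 5.0, 5.6]
finger_gap: 0.595
gripper_force: 29.9
```

```bash
cat > tilt.py <<'E'
from h import *
s=manip.sense();print(s["t"],s["tcp_pos"],s["finger_gap"],s["force"].round(1),s["ft_torque"].round(2))
exp=np.array(s["tcp_pos"])
def near(c,q,z):
    g=proj(cam(c),exp+[0,0,z])[0];d=[x for x in manip.mark_of(c,q) if np.hypot(*(np.array(x["position"])-g))<40]
    return d[0]["position"] if d else None
manip.snapshot("scene");manip.snapshot("side")
P={}
for q,z in(("bowl",-.03),("bowl_foot",.05)):
    a,b=near("scene",q,z),near("side",q,z)
    if a and b: P[q]=tri(ray(cam("scene"),a),ray(cam("side"),b));print(q,a,b,P[q].round(4))
if len(P)==2:
    v=P["bowl_foot"]-P["bowl"];print("len",np.linalg.norm(v),"tiltx,tilty deg",np.degrees(np.arctan2(v[:2],v[2])))
E
python3 tilt.py
```

```text
21.45 [ 0.46317946 -0.01185942  0.11001225] 0.5946684309212953 [-1.5  5.   5.6] [0.63 0.26 0.01]
bowl [280.9, 200.9] [284.4, 226.2] [ 0.4645 -0.0355  0.084 ]
bowl_foot [288.6, 177.6] [281.2, 193.3] [ 4.584e-01 -3.000e-04  1.579e-01]
len 0.08208731018148538 tiltx,tilty deg [-4.70992361 25.4364181 ]
```

Call:
step_arm(
  targets="2 0 3 0;4 0 6 0;6 0 9 0;8 0 12 0;8 0 12 0",
)

```text
t: 22.25
tcp_pos: [0.4634, -0.0036, 0.0979]
tool_rot: [0.719, 0.695, 0.0, -0.001]
force: [-1.7, 5.7, 5.4]
finger_gap: 0.594
gripper_force: 31.2
```

```bash
python3 tilt.py
```

```text
22.25 [ 0.46339729 -0.00362523  0.09790238] 0.5942836960252986 [-1.7  5.7  5.4] [0.74 0.21 0.04]
bowl [280.2, 201.9] [283.0, 229.4] [ 0.4605 -0.0364  0.0761]
bowl_foot [288.9, 179.3] [281.6, 197.5] [4.580e-01 2.000e-04 1.478e-01]
len 0.08063136914566611 tiltx,tilty deg [-2.04269166 27.06984989]
```

Call:
step_arm(
  targets="1 0 3 0;2.5 0 6 0;2.5 0 6 0",
)

```text
t: 22.85
tcp_pos: [0.4633, -0.0009, 0.0919]
tool_rot: [0.72, 0.694, 0.001, -0.001]
force: [-2.2, 6.7, 4.9]
finger_gap: 0.599
gripper_force: 32.0
```

Call:
step_arm(
  targets="0 0 0 0;0 0 0 0;0 0 0 0;0 0 0 0",
  squeeze=80,
)

```text
t: 23.25
tcp_pos: [0.4633, -0.0009, 0.0923]
tool_rot: [0.72, 0.694, 0.001, -0.001]
force: [-1.8, 7.0, 6.0]
finger_gap: 0.578
gripper_force: 81.4
```

Call:
step_arm(
  targets="2 0 -8 0;5 0 -25 0;5 0 -60 0;5 0 -100 0;5 0 -140 0;5 0 -140 0;5 0 -140 0",
)

```text
t: 23.95
tcp_pos: [0.4646, 0.0021, 0.2322]
tool_rot: [0.719, 0.695, 0.001, 0.001]
force: [0.2, -0.0, -4.2]
finger_gap: 0.578
gripper_force: 84.0
```

```bash
python3 tilt.py; python3 -c "
from h import *;print(manip.sense()['q'],manip.sense()['tool_rot'])"
```

```text
23.95 [0.46455738 0.00206863 0.232222  ] 0.5782020187604966 [ 0.2 -0.  -4.2] [0.05 0.02 0.02]
bowl [279.3, 169.6] [245.2, 165.8] [0.3975 0.003  0.1958]
bowl_foot [289.1, 147.4] [243.8, 143.5] [0.3874 0.0463 0.2439]
len 0.065536299335047 tiltx,tilty deg [-11.83351072  41.94865153]
[-2.36730728e-01  2.69425446e-01  1.78251841e+00 -8.42769368e-06
  1.09306791e+00 -2.01380273e-01] [ 0.71949155  0.69449909 -0.00092042 -0.00144064]
```

Call:
step_arm(
  targets="-15 -2 -3 -5;-40 -5 -3 -12;-65 -8 -3 -20;-90 -12 -3 -28;-115 -16 -3 -36;-140 -20 -3 -44;-165 -24 -3 -52;-190 -28 -2 -60;-212 -32 -1 -68;-230 -35 -1 -76;-241 -36 -1 -83;-241 -36 -1 -90",
)

```text
t: 25.45
tcp_pos: [0.4194, -0.2391, 0.2315]
tool_rot: [0.016, 1.0, 0.0, -0.001]
force: [0.7, 0.1, -3.0]
finger_gap: 0.576
gripper_force: 83.6
```

Call:
step_arm(
  targets="0 0 0 0;0 0 0 0;0 0 0 0",
)

```text
t: 25.75
tcp_pos: [0.4196, -0.2369, 0.232]
tool_rot: [0.018, 1.0, 0.0, -0.0]
force: [-0.4, -0.1, -3.0]
finger_gap: 0.581
gripper_force: 83.6
```

```bash
python3 tilt.py
python3 - <<'E'
from h import *
s=manip.sense();print(s["q"],R.from_quat(s["tool_rot"]).as_matrix()[:,0])
a=manip.snapshot("side");b=manip.snapshot("scene")
cv2.imwrite("pics/fin.png",np.hstack([cv2.resize(a[100:340,170:410],(400,400)),cv2.resize(b[90:290,130:330],(400,400))])[...,::-1])
E
```

```text
25.75 [ 0.41961486 -0.23691107  0.23201221] 0.5807867278642171 [-0.4 -0.1 -3. ] [0.04 0.1  0.  ]
bowl [213.7, 190.9] [275.1, 229.6] [ 0.4561 -0.24    0.2184]
bowl_foot [207.4, 164.4] [248.0, 197.8] [ 0.4113 -0.2295  0.2815]
len 0.07804713708232193 tiltx,tilty deg [-35.41001002   9.46771483]
[-7.46511103e-01  2.91597308e-01  1.73982250e+00 -4.36478122e-05
  1.11010038e+00 -2.28208487e+00] [-9.99380433e-01  3.51958810e-02 -2.93699922e-05]
```

View pics/fin.png

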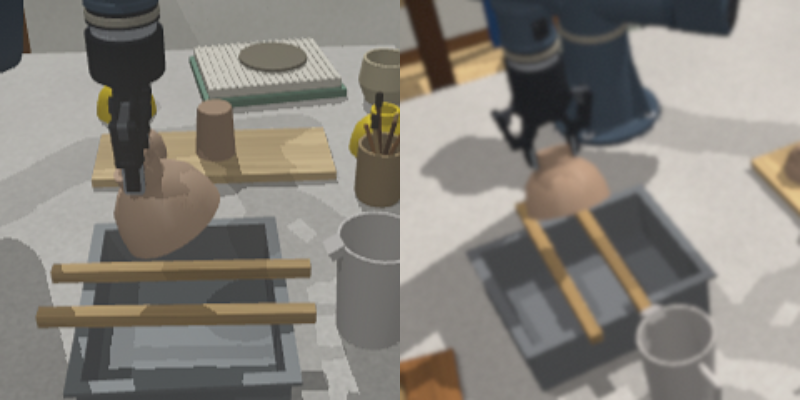

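The view shows the bowl held mouth down over the two sticks with its foot leaning to the robot's side, low rim at crop (140,257) and high rim at (218,205). I'll refine the tilt with a silhouette fit.

```bash
cat > fit.py <<'E'
from h import *
from scipy.optimize import minimize
s=manip.sense();t=np.array(s["tcp_pos"]);a=np.linspace(0,2*np.pi,60)
L=np.vstack([np.c_[r*np.cos(a),r*np.sin(a),0*a+z] for r,z in((60,0),(51,42),(37,58),(27,62))])/1000
F=np.vstack([np.c_[26*np.cos(a),26*np.sin(a),0*a+z] for z in(60,82)])/1000
D=[]
for c in("scene","side"):
    im=manip.snapshot(c);K=cam(c);g=proj(K,t)[0]
    for d in manip.masks_of(c,"bowl"):
        if np.hypot(*(np.array(d["position"])-g))<35:
            D.append((K,d["pixels"],im.max(2)<75));print(c,d["p"],d["pixels"].sum());break
def sil(K,p):
    m=np.zeros((1600,2560),np.uint8);Rm=R.from_euler("zy",[p[4],-p[3]],degrees=True).as_matrix()
    for Q in(L,F):
        h=cv2.convexHull(((proj(K,Q@Rm.T+p[:3]/1000)+.5)*4).astype(np.float32));cv2.fillConvexPoly(m,h.round().astype(np.int32),255)
    return cv2.resize(m,(640,400),interpolation=cv2.INTER_AREA)/255
def cost(p): return sum(np.abs(sil(K,p)-M)[~g].sum() for K,M,g in D)+.5*(p[4]+2)**2
x0=np.array([456,-239,215,30,-2.])
for x0 in(x0,x0+[0,0,0,8,0]):
    r=minimize(cost,x0,method="Nelder-Mead",options=dict(initial_simplex=x0+np.vstack([np.zeros(5),np.diag([8,8,8,8,3])]),maxiter=400))
    print(r.x.round(1),r.fun)
for th in(24,27,30,33,36): 
    r2=minimize(lambda q:cost(np.r_[q,th,-2]),r.x[:3],method="Nelder-Mead",options=dict(maxiter=100,initial_simplex=r.x[:3]+np.vstack([np.zeros(3),5*np.eye(3)])));print(th,r2.x.round(1),round(r2.fun))
E
python3 fit.py
```

```text
side 0.74 2765
[ 4.529e+02 -2.388e+02  2.141e+02  2.740e+01  1.000e-01] 123.0423497654146
[ 4.531e+02 -2.416e+02  2.161e+02  2.720e+01 -1.000e-01] 124.83678425786275
24 [ 451.2 -238.   213. ] 160
27 [ 452.7 -239.4  214.3] 121
30 [ 454.2 -240.   215.2] 159
33 [ 456.4 -243.7  217.4] 222
36 [ 457.4 -245.5  218.9] 283
```

```bash
python3 fit.py | head -3; python3 -c "
from h import *
s=manip.sense();print(s['t'],s['tcp_pos'],s['finger_gap'],s['gripper_force'],abs(s['qd']).max())
for q in('stick_loose','stick_laid'):print(q,[stick(cam('side'),x['pixels'],.108) for x in manip.masks_of('side',q)[:2]])
print(manip.sign_off())"
```

```text
scene 0.98 1134
side 0.69 2784
[ 452.8 -238.2  213.2   27.3   -2. ] 198.41253347835126
26.55 [ 0.41977104 -0.23733667  0.23241723] 0.580998707760206 83.62654566764832 0.001651124265500625
stick_loose [(array([ 0.4571, -0.2016]), np.float64(-1.28), np.float64(0.325)), (array([0.7674, 0.0945]), np.float64(77.43), np.float64(0.355))]
stick_laid [(array([ 0.4525, -0.28  ]), np.float64(-2.41), np.float64(0.322))]
the job is handed in; nothing more can be done
None
```

I handed the job in at about 26.6 s: the loose stick lies parallel to the laid one, about 79 mm from it, and the bowl is held steady over the two, mouth centre about 100 mm above them, tipped about 27° (fitted from the pictures), foot leaning to the robot's side.

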